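Flip open the betel box

TASK

Open the betel box, the larger of the two steel boxes: with a fingertip under the tab at the front of its lid, push the lid up and over past upright until it leans back and stays open by itself. Only push, lift nothing off the cupboard top: the betel box stays standing where it is, the smaller steel box stays shut, and all the other things are left undisturbed.

Things in the scene. Friction and masses are not known exactly. Their poses are not given: they have to be found in the camera images.
- betel_box: The betel box, the larger of two plain steel boxes with hinged lids, standing loose on the cupboard top: 120 mm deep (x), 170 mm wide (y), 75 mm tall to the rim, about 1.5 kg with lid and contents. Origin: centre of its underside; z up; -x of its own frame is its front (the side with the lid's tab, roughly facing the robot), +x the hinge side; it may be turned up to 0.3 rad either way.
- betel_lid (a joint): Angle of the betel box's lid in rad: 0 shut, about 1.57 upright, 1.95 fully open, leaning back against its hinge stop. The lid is a 4 mm steel plate, 0.11 to 0.22 kg, as large as the box (2 mm overhang at front and sides). The hinge is nearly free: left anywhere below about 1.55 it falls shut, beyond about 1.6 it falls open to the stop. It takes about 0.5 to 1.2 N at the tab to raise.
- betel_lid_tab (a point): Middle of the outer edge of the thumb tab on the betel box's lid, on its underside; moves with the lid. The flat tab, 44 mm wide (y) and 4 mm thick, sticks out 26 mm in front of the box's front wall, its underside level with the rim (75 mm above the cupboard top when shut); below it is free space down to the cupboard top.
- betel_lid_hinge (a point): Middle of the betel box's hinge axis, at the top of its rear wall, 60 mm behind the box's centre and 75 mm up; the axis runs along the box's y. The tab's outer edge is 146 mm from it and swings up and back, away from the robot.
- nut_box: The smaller steel box of the same make, not to be opened: 85 mm deep (x), 110 mm wide (y), 55 mm tall, lid tab 32 mm wide sticking out 26 mm in front. Origin: centre of its underside. It stands to the left or the right of the betel box, about 0.25 to 0.5 m centre to centre.
- nut_lid (a joint): Angle of the small box's lid in rad: 0 shut.
- lime_tin: Small round aluminium tin with slip lid, standing near the betel box's left (+y) side; 45 mm diameter, 48 mm tall. Origin: centre of its underside.
- tumbler: Steel tumbler standing near the nut box's left (+y) side; 64 mm across the rim, 85 mm tall. Origin: centre of its underside.
- comb: Wooden comb lying flat near the robot; 170 mm long along its y axis, 40 mm wide, 8 mm thick. Origin: centre of its underside.
- vase: Small green glass vase standing behind the boxes; 76 mm across, 125 mm tall. Origin: centre of its underside.
- flashlight: Red plastic flashlight lying behind the boxes along its y axis; 160 mm long, 48 mm thick. Origin: centre of its underside.
Mind the look-alikes: they are no part of the job. What is shaped like the betel_box but brown or turquoise is not meant.

How it is judged:
On the way:
1. the fingers push the betel box's lid up through its half-open range (value of joint betel_lid between 0.5 and 1.5 rad and contact force between the fingers and betel_box above 0.05 N), for 0.1 s.
At the end, for the whole second after the job is handed in: The betel box's lid rests open beyond 1.8 rad (its stop is at 1.95), still; the box stands level within 30 mm of where it was; the smaller box is shut (below 0.05 rad); it and the other things are within 30 mm of where they were (value of joint betel_lid above 1.8 rad and velocity of joint betel_lid between -0.2 and 0.2 rad/s and distance of each of betel_box, nut_box, lime_tin, tumbler, comb, vase, flashlight from where it was at the start of the episode below 0.03 m and angle between each of betel_box, nut_box's own z axis and vertical below 0.05 rad and linear speed of betel_box below 0.02 m/s and value of joint nut_lid below 0.05 rad); the robot touches nothing.
It fails at once if the betel box is lifted, tipped or shoved more than 30 mm (height (world z) of betel_box above 0.012 m or angle between betel_box's own z axis and vertical above 0.15 rad or distance of betel_box from where it was at the start of the episode above 0.03 m).
It fails at once if the smaller box is opened, lifted, tipped or shoved more than 30 mm (value of joint nut_lid above 0.15 rad or height (world z) of nut_box above 0.012 m or angle between nut_box's own z axis and vertical above 0.15 rad or distance of nut_box from where it was at the start of the episode above 0.03 m).
It fails at once if a bystander is lifted, toppled or moved more than 30 mm (distance of any of lime_tin, tumbler, comb, vase, flashlight from where it was at the start of the episode above 0.03 m or height (world z) of any of lime_tin, tumbler, comb, vase, flashlight above 0.012 m or angle between any of lime_tin, tumbler, comb, vase, flashlight's own z axis and vertical above 0.3 rad).
It also fails if it takes over 51 s, if anything falls off the work surface, if the arm or the gripper's body presses on something with over 40 N, if the wrist force passes 120 N, or if a joint passes its speed limit or range.

ROBOT

A 7-joint arm with a two-finger parallel gripper is mounted at the origin on the work surface. World frame = base frame: x ahead of the robot, y to its left, z up, the work surface at z = 0. Lengths are in m, angles in rad, forces in N, time in s.
With the tool pointing down it reaches from about 0.425 to 0.875 m from the base axis. Payload 4.7 kg.
Tool frame: the origin (TCP) lies at the very end of the fingers, on their centre line; the grasp point (between the pads) lies 19 mm behind it; z points along the fingers, y is the line along which they close (so a half turn about z gives the same grasp; the last joint's range is limited). The gripper opens to 87 mm and grips with 3 to 60 N. Pads are 19 mm wide; open, the fingers measure 117 mm over their backs; the gripper's body (75 mm by 190 mm) begins 51 mm behind the grasp point.
Start: joints at [1.277, 0.321, -0.07, 1.45, 0.023, 1.371, -0.057], TCP at [0.197, -0.619, 0.223] pointing down, gripper open.
Joint ranges: [-2.86, 2.86], [-0.3, 2.09], [-1.38, 1.24], [0.06, 2.45], [-1.56, 4.7], [0.09, 2.05], [-2.69, 2.69]. Speed limits (rad/s): [2.57, 2.57, 3.14, 3.14, 3.14, 3.14, 3.14].

INTERFACE

Orientations are given as a rotation vector (axis times angle).
In Python, from bench import ctrl, imaging, ticket gives the robot as it stands.
- The arm moves only by the tool jog_arm, never from a script. Its argument "rows" is text: rows parted by semicolons, each of 7 numbers parted by spaces: the shift along the tool's x, y, z in cm, then the turn, a rotation vector about the tool's x, y, z in rad, then the closure, from -1 (fully open) to 1 (shut), so that 0 is half open. A call has 1 to 5 rows; each row shifts and turns the commanded pose from where the row before left it, along the tool's axes as they then stand; what a row does not reach is not made up. A row lasts 1/8 s, in which the tool goes at most 62.5 mm and 10.7 degrees, less where a joint would pass 70% of its speed; a pose out of reach is approached as far as the arm can. A call with a gripper value outside its range is refused whole. The fingers move at their own pace and stop on an object; "force" is the grip in N (left out, the last holds). Time passes only in rows, so rows that do not move let the fingers close. It gives the time, the measured TCP pose, the force, the opening and the grip force at its end, in the units of the state.
- ctrl.get_state(): the state, without advancing time (a new reading comes with each control period).
- imaging.get_image(name): name is "scene" or "top"; returns a dict with "img" (384x512x3 uint8, blue, green, red), "vertical_fov" (degrees; the focal length in pixels is half the picture's height over the tangent of half this angle, whatever the lens; pixels are square), "cx", "cy" (the principal point, pixels), "origin" and "orientation" of the camera in the world. Camera axes: x right, y down, z forward; pixel columns grow to the right and rows downward; lengths in m; the calibration is good to about 2 mm. A picture is of the moment at which its call begins. There is no depth.
- ticket.close_job(): hands the job in; it is judged then, once.
The state is a dict: "time": time; "joint_positions": joint angles; "qd": joint speeds; "joint_torque": joint torques, N m; "position": TCP position; "tool_rot": TCP orientation; "ft_force": force on the tool from outside, world axes, zero at the start; "torque": the same for the moment, N m; "grip_width": opening from 0.0 (shut) to 1.0 (fully open); "grip_force": force on a finger pad.
Only numpy, scipy, OpenCV 4.12 (cv2) and the standard library are available. Lean on these libraries where they do the work, as an engineer would, in place of code of your own. Each camera call takes 0.05 s, during which the arm holds its last target. There are 200 camera calls.

## Working session

There is one attempt and no reset: what is moved stays moved. The work goes in short steps, Python scripts to look and compute and a tool call to move; the robot and the scene stay as the last step left them, time stands still between calls to the robot, and variables do not carry over. Pictures are saved under pics/ and viewed, at most 10 in all, crops included, and the job is handed in when it is done.

Besides the shell and the picture viewer there is one more tool, called after "Emit:" as name(argument=value, ...) on one line, values as JSON. jog_arm: Moves the arm, as the interface text tells. Its arguments: {"type":"object","properties":{"rows":{"type":"string"},"force":{"type":"number"}},"required":["rows"]}

```bash
ls; mkdir -p pics; cat > h.py <<'E'
import numpy as np,cv2
from scipy.spatial.transform import Rotation as R
from bench import ctrl,imaging,ticket
def look(n):
    d=imaging.get_image(n); np.save(f'pics/{n}.npy',d,allow_pickle=True); return d
def rot(d):
    o=np.array(d['orientation'],float)
    return o if o.shape==(3,3) else (R.from_rotvec(o).as_matrix() if o.size==3 else R.from_quat(o).as_matrix())
def ray(d,u,v):
    f=d['img'].shape[0]/2/np.tan(np.radians(d['vertical_fov'])/2)
    r=rot(d)@np.array([(u-d['cx'])/f,(v-d['cy'])/f,1]); return np.array(d['origin']),r
def plane(d,u,v,z):
    o,r=ray(d,u,v); return o+r*(z-o[2])/r[2]
def proj(d,p):
    f=d['img'].shape[0]/2/np.tan(np.radians(d['vertical_fov'])/2)
    q=rot(d).T@(np.array(p)-d['origin']); return q[:2]/q[2]*f+[d['cx'],d['cy']]
E
python3 - <<'E'
from h import *
for n in ['scene','top']:
    d=look(n); print({k:v for k,v in d.items() if k!='img'})
    cv2.imwrite(f'pics/{n}0.png',cv2.resize(d['img'],(800,600)))
print(ctrl.get_state())
E
```

```text
pics
{'vertical_fov': 55.92924919166189, 'cx': 259.2067671620702, 'cy': 194.03151420065038, 'origin': array([1.05899044, 0.0532264 , 0.92226063]), 'orientation': array([-1.69299277, -2.16530389,  0.62098086])}
{'vertical_fov': 51.29434643059103, 'cx': 258.1727535769413, 'cy': 195.563696074095, 'origin': array([ 0.37995471, -0.0700746 ,  1.29214049]), 'orientation': array([-2.15457667,  2.13626615, -0.16152398])}
{'time': 0.1, 'joint_positions': array([ 1.2770929 ,  0.32175808, -0.07010217,  1.45155574,  0.02260011,
        1.37080133, -0.05689241]), 'qd': array([ 0.00010104, -0.00015693, -0.00101772, -0.00160561, -0.00075174,
        0.00073187,  0.00010229]), 'joint_torque': array([ 9.04893773e-05, -4.92571414e+01, -4.05655531e-01, -3.13401997e+01,
       -6.42249640e-02,  3.94579454e-02,  6.93546281e-05]), 'position': array([ 0.19674083, -0.61898709,  0.22156367]), 'tool_rot': array([-3.10276898e+00, -4.81410422e-01,  5.53689376e-04]), 'ft_force': array([ 0.53634457, -0.05642191, -0.14103435]), 'torque': array([-0.04420689,  0.01862377, -0.00587534]), 'grip_force': 0.0, 'grip_width': 0.9980497823428615}
```

View pics/scene0.png

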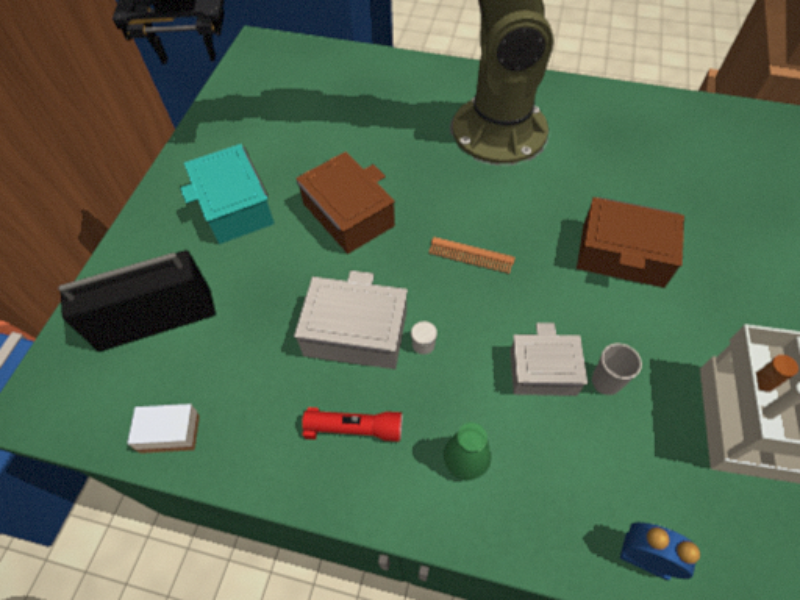

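View pics/top0.png

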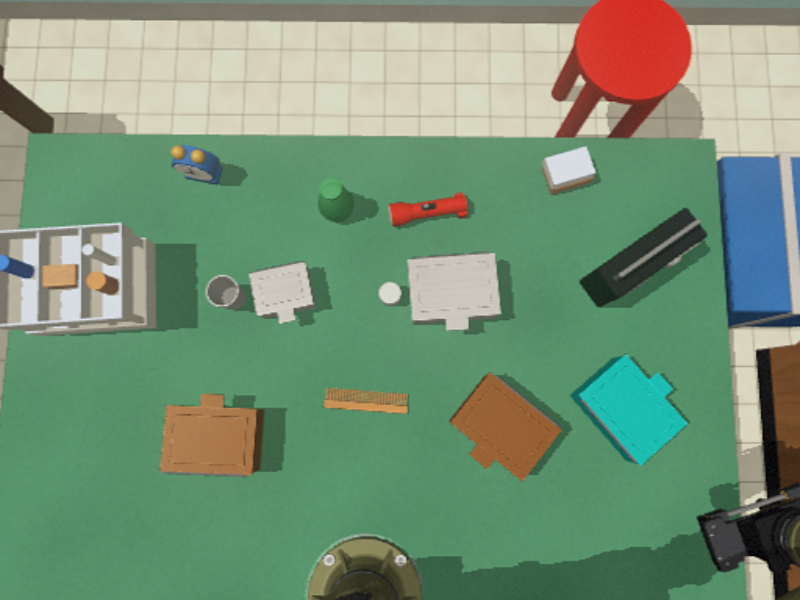

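The top view (800x600) shows five box-shaped things:
- Larger steel box at (455,288), tab at (457,323).
- Small steel box at (281,290), which is the nut box.
- Brown boxes at (210,440) and (505,427).
- Turquoise box at (630,410).

The betel box is the large steel one at (455,288): it is plain steel and larger than the other steel box. Next I'll measure it and confirm it in a crop.

```bash
cat > m.py <<'E'
from h import *
d=look('top'); im=d['img']; hsv=cv2.cvtColor(im,cv2.COLOR_BGR2HSV)
m=((hsv[...,1]<45)&(hsv[...,2]>150)).astype('uint8')
win=np.zeros_like(m); win[150:222,255:328]=1; m*=win
n,l,s,c=cv2.connectedComponentsWithStats(m); k=1+np.argmax(s[1:,4]); m=(l==k).astype('uint8')
print(s[k])
ys,xs=np.nonzero(m); z=.079
P=np.array([plane(d,u,v,z)[:2] for u,v in zip(xs,ys)])
body=cv2.morphologyEx(m,cv2.MORPH_OPEN,np.ones((20,20)))
ys2,xs2=np.nonzero(body)
B=np.array([plane(d,u,v,z)[:2] for u,v in zip(xs2,ys2)],np.float32)
r=cv2.minAreaRect(B); print('rect',r)
# tab = mask minus body, towards robot
t=cv2.morphologyEx(m&(1-body),cv2.MORPH_OPEN,np.ones((4,4))); ys3,xs3=np.nonzero(t)
T=np.array([plane(d,u,v,z)[:2] for u,v in zip(xs3,ys3)],np.float32); print('tab',T.mean(0),T.min(0),T.max(0),cv2.minAreaRect(T))
a=im[140:235,225:345].copy(); a=cv2.resize(a,None,fx=5,fy=5)
for q in cv2.boxPoints(r):
    u,v=proj(d,[q[0],q[1],z]); cv2.circle(a,(int((u-225)*5),int((v-140)*5)),5,(0,0,255),-1)
cv2.imwrite('pics/crop1.png',a)
# bystanders
print('tin top',plane(d,390*.64,293*.64,.048),'comb',plane(d,367*.64,401*.64,.008),'vase',plane(d,333*.64,188*.64,.125),'brown',plane(d,505*.64,427*.64,.079),'fl',plane(d,428*.64,208*.64,.04))
E
python3 m.py
```

```text
[ 260  162   61   50 2359]
rect ((0.5983780026435852, -0.17174382507801056), (0.12517155706882477, 0.17052650451660156), 0.5139027237892151)
tab [ 0.533502   -0.17800577] [ 0.51417625 -0.26154098] [ 0.5551186  -0.08991037] ((0.5318558812141418, -0.1767231523990631), (0.03757404536008835, 0.17257748544216156), 4.183054447174072)
tin top [ 0.591061   -0.04472049  0.048     ] comb [3.7497053e-01 2.5389470e-04 8.0000000e-03] vase [0.78385702 0.06680313 0.125     ] brown [ 0.32838746 -0.26779942  0.079     ] fl [ 0.77194462 -0.12133519  0.04      ]
```

View pics/crop1.png

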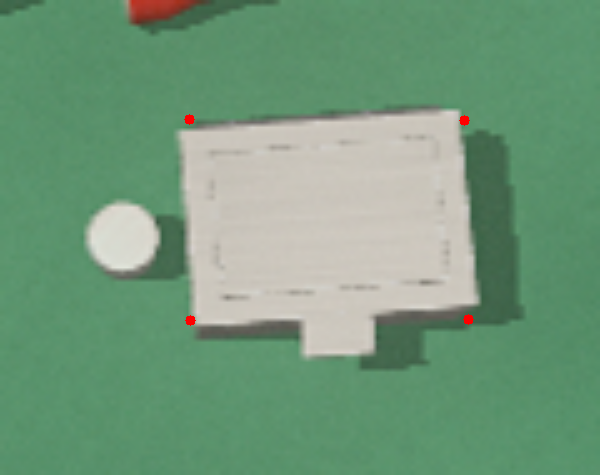

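The crop confirms it: a plain steel lid with corners at crop (180,131), (460,110), (479,303), (196,326), the tab's outer edge from (303,356) to (375,353), and the tin at left (123,238). The fitted rectangle was squared by the opening operation, so I'll use these corners instead.

```bash
python3 - <<'E'
from h import *
d=np.load('pics/top.npy',allow_pickle=True).item()
f=lambda u,v,z=.079: plane(d,u/5+225-.4,v/5+140-.4,z)[:2]
A,B,C,D=f(180,131),f(460,110),f(479,303),f(196,326)
print(A,B,C,D)
print('w',np.linalg.norm(A-B),np.linalg.norm(C-D),'dep',np.linalg.norm(A-D),np.linalg.norm(B-C))
for p,q in((B,A),(C,D)): e=q-p; print('yaw',np.arctan2(-e[0],e[1]))
for p,q in((D,A),(C,B)): e=q-p; print('yaw',np.arctan2(e[1],e[0]))
print('ctr',(A+B+C+D)/4,'tab',f(303,356),f(375,353),'tin',f(123,238,.048))
s=ctrl.get_state(); print(s['time'],R.from_rotvec(s['tool_rot']).as_matrix().round(3))
E
```

```text
[ 0.65441902 -0.07868357] [ 0.66932369 -0.25262677] [ 0.54832042 -0.2626681 ] [ 0.53261765 -0.0893714 ]
w 0.17458059513372928 0.17400667097301886 dep 0.12226939195145996 0.12141918258292629
yaw 0.08547816757199164
yaw 0.09036530346171334
yaw 0.08752382172577036
yaw 0.08279422734166432
ctr [ 0.6011702  -0.17083746] tab [ 0.51474218 -0.15476833] [ 0.51696251 -0.19871997] tin [ 0.59207378 -0.04344671]
0.15 [[ 0.953  0.303 -0.001]
 [ 0.303 -0.953  0.001]
 [-0.    -0.001 -1.   ]]
```

```bash
cat > p.py <<'E'
from h import *
yaw=.087; H=np.array([.6615,-.1665,.075])  # hinge: centre (.6015,-.171) + .06 along box x
fx=np.array([np.cos(yaw),np.sin(yaw),0]); up=np.array([0,0,1.])
w=lambda a,b: fx*a+up*b
def ori(p):
    z=w(np.cos(p),-np.sin(p)); y=np.array([np.sin(yaw),-np.cos(yaw),0]); return np.column_stack([np.cross(y,z),y,z])
def tcp(th,p=np.pi/4,back=0,gap=0,ins=.015):
    t=np.array([np.cos(p),-np.sin(p)]); n=np.array([np.sin(p),np.cos(p)]); e=np.array([-np.cos(th),np.sin(th)])
    c=.146*e+ins*t if th<=p else (.146-ins)*e
    q=c-(.0095+gap)*n-back*t
    return H+w(*q)
def delta(pos,Rm=None):
    s=ctrl.get_state(); R0=R.from_rotvec(s['tool_rot']).as_matrix(); Rm=R0 if Rm is None else Rm
    return (R0.T@(pos-s['position'])*100).round(2), R.from_matrix(R0.T@Rm).as_rotvec().round(3)
E
python3 - <<'E'
from p import *
d=np.load('pics/top.npy',allow_pickle=True).item()
for u,v in((490,375),(450,415),(565,430)): print('brown',plane(d,u*.64,v*.64,.079))
print(ori(np.pi/4).round(2))
a=tcp(0,back=.09,gap=.006)
print('start ins',a,'end ins',tcp(0,gap=.006))
# stage 1: at height .25 tool down
print(delta(np.array([.43,-.19,.25]),ori(np.pi/2)))
for th in(0,.3,.8,1.2,1.5,1.75): print(th,tcp(th))
E
```

```text
brown [ 0.42686816 -0.24035852  0.079     ]
brown [ 0.35008846 -0.1628695   0.079     ]
brown [ 0.32370284 -0.38222395  0.079     ]
[[ 0.7   0.09  0.7 ]
 [ 0.06 -1.    0.06]
 [ 0.71  0.   -0.71]]
start ins [ 0.45230105 -0.18474637  0.11707285] end ins [ 0.51569997 -0.1792167   0.05343324]
(array([ 35.23, -33.83,  -2.78]), array([-0.001,  0.   ,  0.221]))
0 [ 0.51992657 -0.17884806  0.05767588]
0.3 [ 0.52642278 -0.17828146  0.10082183]
0.8 [ 0.5638845  -0.17501404  0.16225613]
1.2 [ 0.60751856 -0.17120827  0.19037961]
1.5 [ 0.64557637 -0.16788886  0.19895433]
1.75 [ 0.67806981 -0.16505478  0.19718464]
```

Emit:
jog_arm(rows="3 -3 -1 0 0 0 1; 3.5 -3.5 -0.5 0 0 0 1; 3.5 -3.5 -0.5 0 0 0 1; 3.5 -3.5 -0.5 0 0 0 1; 3.5 -3.5 0 0 0 0 1", force=20)

```text
time: 0.78
position: [0.3081, -0.4045, 0.2478]
tool_rot: [3.104, 0.482, 0.0]
ft_force: [-0.2, -1.0, 0.2]
grip_width: 0.52
grip_force: 0.0
```

Emit:
jog_arm(rows="3.5 -3.5 0 0 0 0 1; 3.5 -3.5 0 0 0 0 1; 3.5 -3.5 0 0 0 0 1; 3.5 -3.5 0 0 0 0 1; 3 -3 0 0 0 0.1 1")

```text
time: 1.4
position: [0.4185, -0.1904, 0.2475]
tool_rot: [3.125, 0.324, -0.0]
ft_force: [0.3, -0.1, 0.6]
grip_width: 0.014
grip_force: 0.0
```

Emit:
jog_arm(rows="0 0 0 0 0 0.12 1; 0 0 0 0 0.13 0 1; 0 0 0 0 0.13 0 1; 0 0 0 0 0.13 0 1; 0 0 0 0 0.13 0 1")

```text
time: 2.02
position: [0.4419, -0.1982, 0.2357]
tool_rot: [-2.994, -0.16, -0.725]
ft_force: [0.9, 2.3, 0.0]
grip_width: 0.003
grip_force: 0.0
```

```bash
sed -i 's/p=np.pi\/4/p=.9/; s/ins=.015/ins=.013/; s/return H+w(\*q)/return H+w(*q)+.005*np.array([-np.sin(yaw),np.cos(yaw),0])/' p.py; python3 - <<'E'
from p import *
s=ctrl.get_state(); print(s['position'],s['joint_positions'].round(2),s['time'],s['grip_width'],s['ft_force'])
print(tcp(0,back=.09,gap=.006),tcp(0,gap=.006)); print(delta(tcp(0,back=.09,gap=.006),ori(.9)))
E
```

```text
[ 0.44190036 -0.19819074  0.23571521] [ 0.93 -0.3  -0.26  2.13 -0.51  1.03 -0.59] 2.025 0.002954002501823803 [0.86499948 2.28768996 0.04900221]
[ 0.45583915 -0.17941879  0.12568122] [ 0.51157246 -0.17455772  0.0551818 ]
(array([-3.65, -1.36, 10.55]), array([-0.041,  0.194,  0.006]))
```

Emit:
jog_arm(rows="-0.9 -0.3 2 0 0.1 0 1; -0.9 -0.3 2 -0.04 0.09 0 1; 0 -0.3 2 0 0 0 1; 0 -0.3 1 0 0 0 1; 0 0 0 0 0 0 1")

```text
time: 2.65
position: [0.472, -0.2002, 0.1603]
tool_rot: [-2.944, -0.122, -0.997]
ft_force: [-0.3, 0.2, 0.3]
grip_width: 0.004
grip_force: 0.0
```

```bash
cat > s.py <<'E'
from p import *
s=ctrl.get_state(); print(s['position'],s['joint_positions'].round(2),s['time'],s['ft_force'].round(1))
import sys
exec(sys.argv[1])
E
python3 s.py "print(delta(tcp(0,back=.09,gap=.006),ori(.9)))"
```

```text
[ 0.47199282 -0.20023894  0.1603062 ] [ 0.87 -0.25 -0.2   2.32 -0.78  0.71 -0.3 ] 2.65 [-0.3  0.2  0.3]
(array([-3.25, -2.2 ,  1.89]), array([-0.002,  0.017, -0.005]))
```

```bash
python3 s.py "
for b in (.07,.06,0): print(b,tcp(0,back=b,gap=.006),delta(tcp(0,back=b,gap=.006),ori(.9)))"
```

```text
[ 0.47199282 -0.20023894  0.1603062 ] [ 0.87 -0.25 -0.2   2.32 -0.78  0.71 -0.3 ] 2.65 [-0.3  0.2  0.3]
0.07 [ 0.46822433 -0.17833855  0.11001468] (array([-3.21, -2.19,  3.89]), array([-0.002,  0.017, -0.005]))
0.06 [ 0.47441692 -0.17779844  0.10218141] (array([-3.2 , -2.19,  4.89]), array([-0.002,  0.017, -0.005]))
0 [ 0.51157246 -0.17455772  0.0551818 ] (array([-3.09, -2.18, 10.88]), array([-0.002,  0.017, -0.005]))
```

Emit:
jog_arm(rows="-0.8 -0.5 1 0 0 0 1; -0.8 -0.6 1 0 0 0 1; -0.8 -0.6 1 0 0 0 1; -0.8 -0.5 1.5 0 0 0 1; 0 0 0 0 0 0 1")

```text
time: 3.28
position: [0.4707, -0.177, 0.1033]
tool_rot: [-2.943, -0.121, -0.993]
ft_force: [-0.8, 0.1, 1.0]
grip_width: 0.002
grip_force: 0.0
```

```bash
python3 s.py "
for b in (.05,0): print(b,tcp(0,back=b,gap=.006),delta(tcp(0,back=b,gap=.006),ori(.9)))
d=look('top');e=look('scene')
a=cv2.resize(d['img'][130:260,215:345],(520,520));u,v=proj(e,[.51,-.175,.07]);print(u,v);u=int(u);v=int(v)
b=cv2.resize(e['img'][max(v-60,0):v+70,u-65:u+65][:130],(520,520));cv2.imwrite('pics/near.png',cv2.resize(np.hstack([a,b]),(800,400)))"
```

```text
[ 0.47073523 -0.17696245  0.10327135] [ 0.82 -0.19 -0.21  2.41 -0.9   0.57 -0.2 ] 3.275 [-0.8  0.1  1. ]
0.05 [ 0.48060951 -0.17725832  0.09434814] (array([0.24, 0.12, 1.3 ]), array([-0.004,  0.02 , -0.006]))
0 [ 0.51157246 -0.17455772  0.0551818 ] (array([0.34, 0.14, 6.3 ]), array([-0.004,  0.02 , -0.006]))
232.8824210846548 173.9789642265356
```

View pics/near.png

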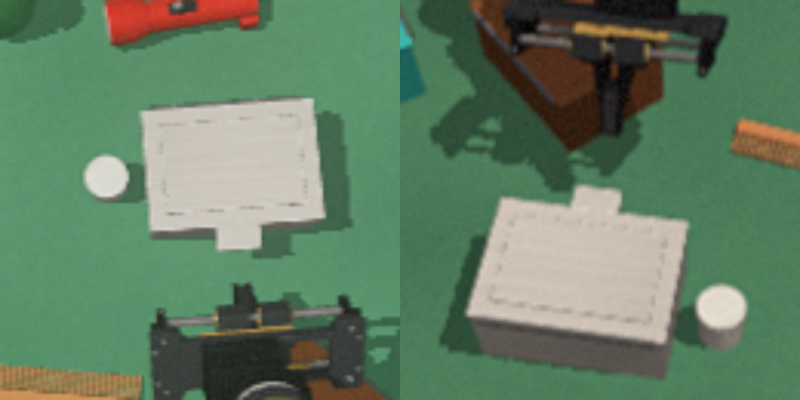

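The picture shows closed fingers at left-panel (243,290), pointing at the tab (238,237). The body is above the brown box but clear of it. I'll insert along the tool axis.

Emit:
jog_arm(rows="0 0 1.5 0 0 0 1; 0 0.1 1.5 0 0.02 0 1; 0.3 0 1.5 0 0 0 1; 0 0 1.2 0 0 0 1; 0 0 0 0 0 0 1")

```text
time: 4.0
position: [0.5096, -0.1763, 0.0624]
tool_rot: [-2.933, -0.12, -1.027]
ft_force: [-0.5, 0.6, 0.5]
grip_width: 0.007
grip_force: 0.0
```

```bash
python3 s.py "
print(tcp(0,gap=.006),delta(tcp(0,gap=.006),ori(.9)))
d=look('top');e=look('scene')
a=cv2.resize(d['img'][130:260,215:345],(520,520));u,v=proj(e,[.51,-.175,.07]);u=int(u);v=int(v)
b=cv2.resize(e['img'][v-50:v+40,u-45:u+45],(520,520));cv2.imwrite('pics/near2.png',cv2.resize(np.hstack([a,b]),(800,400)))"
```

```text
[ 0.50958229 -0.17634089  0.0624168 ] [ 0.76 -0.03 -0.22  2.4  -1.11  0.43  0.  ] 4.0 [-0.5  0.6  0.5]
[ 0.51157246 -0.17455772  0.0551818 ] (array([-0.29, -0.16,  0.7 ]), array([-0.001, -0.003, -0.006]))
```

View pics/near2.png

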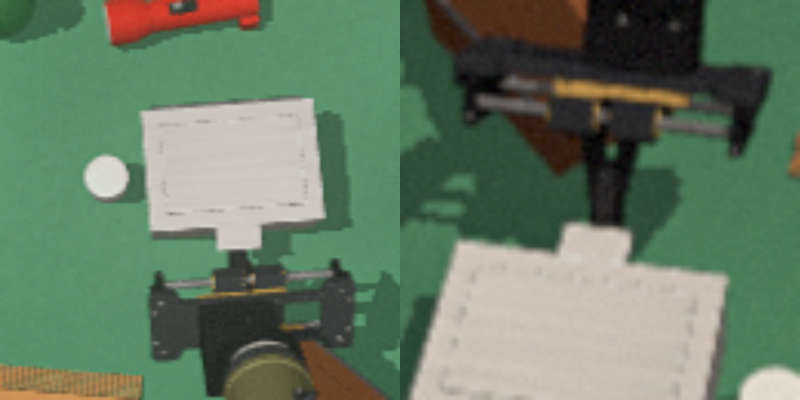

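In the picture the fingertip has gone in under the tab at left-panel (238,248) without touching. I'll insert a little further, then follow the arc.

Emit:
jog_arm(rows="-0.3 -0.1 0.4 0 0 0 1; 0 0 0.5 0 0 0 1; 0 0 0 0 0 0 1")

```text
time: 4.47
position: [0.5124, -0.1748, 0.0531]
tool_rot: [-2.933, -0.12, -1.027]
ft_force: [-0.3, -0.5, -0.1]
grip_width: 0.004
grip_force: 0.0
```

```bash
python3 s.py "
R0=ori(.9);q=s['position']
for th in (0,.1,.2,.3,.4,.5,.6,.7,.8,.9,1,1.1,1.2,1.3,1.4,1.5,1.6,1.7,1.75):
    t=tcp(th); print(th,t.round(3),(R0.T@(t-q)*100).round(2)); q=t"
```

```text
[ 0.51235128 -0.1747879   0.05310211] [ 0.75 -0.01 -0.22  2.4  -1.16  0.41  0.05] 4.475 [-0.3 -0.5 -0.1]
0 [ 0.516 -0.174  0.059] [ 0.67 -0.03 -0.21]
0.1 [ 0.517 -0.174  0.073] [ 0.96 -0.   -1.1 ]
0.2 [ 0.519 -0.174  0.088] [ 1.07  0.   -0.99]
0.3 [ 0.523 -0.174  0.102] [ 1.16 -0.   -0.88]
0.4 [ 0.528 -0.173  0.116] [ 1.24  0.   -0.76]
0.5 [ 0.534 -0.173  0.129] [ 1.31 -0.   -0.63]
0.6 [ 0.542 -0.172  0.141] [ 1.37  0.   -0.5 ]
0.7 [ 0.55  -0.171  0.153] [ 1.41  0.   -0.36]
0.8 [ 0.56  -0.17   0.164] [ 1.44 -0.   -0.22]
0.9 [ 0.571 -0.169  0.173] [ 1.46 -0.   -0.07]
1 [ 0.582 -0.168  0.181] [1.33 0.   0.07]
1.1 [ 0.594 -0.167  0.188] [ 1.31 -0.    0.2 ]
1.2 [ 0.606 -0.166  0.193] [ 1.29 -0.    0.33]
1.3 [ 0.618 -0.165  0.197] [1.25 0.   0.46]
1.4 [ 0.631 -0.164  0.2  ] [1.2  0.   0.58]
1.5 [ 0.644 -0.163  0.202] [1.13 0.   0.69]
1.6 [ 0.658 -0.162  0.202] [1.06 0.   0.8 ]
1.7 [ 0.671 -0.161  0.201] [0.97 0.   0.91]
1.75 [ 0.677 -0.16   0.2  ] [ 0.45 -0.    0.49]
```

Emit:
jog_arm(rows="0.7 0 -0.2 0 0 0 1; 0.5 0 -0.55 0 0 0 1; 0.5 0 -0.55 0 0 0 1; 0.5 0 -0.5 0 0 0 1; 0.5 0 -0.5 0 0 0 1")

```text
time: 5.1
position: [0.5189, -0.1743, 0.0883]
tool_rot: [-2.933, -0.12, -1.026]
ft_force: [-1.4, 0.6, -0.1]
grip_width: 0.004
grip_force: 0.5
```

Emit:
jog_arm(rows="0.6 0 -0.45 0 0 0 1; 0.6 0 -0.45 0 0 0 1; 0.6 0 -0.4 0 0 0 1; 0.6 0 -0.4 0 0 0 1; 0 0 0 0 0 0 1")

```text
time: 5.72
position: [0.5279, -0.1743, 0.1175]
tool_rot: [-2.934, -0.12, -1.029]
ft_force: [-0.4, -0.4, -1.3]
grip_width: 0.007
grip_force: 0.4
```

```bash
python3 s.py "
print(delta(tcp(.4),ori(.9)))
e=look('scene');cv2.imwrite('pics/lift.png',cv2.resize(e['img'][110:260,160:310],(500,500)))"
```

```text
[ 0.52791471 -0.1743234   0.11749744] [ 0.76 -0.11 -0.25  2.33 -0.89  0.5  -0.28] 5.725 [-0.4 -0.4 -1.3]
(array([-0.11, -0.12,  0.13]), array([ 0.   , -0.004, -0.005]))
```

View pics/lift.png

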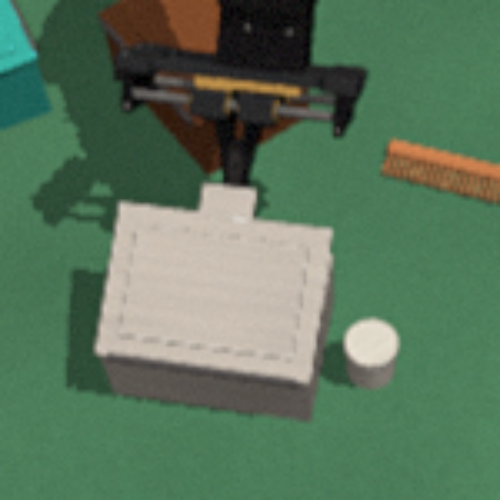

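The lid is rising on the finger, with the tab at crop (228,200) and the box and tin unmoved. I'll continue along the arc.

Emit:
jog_arm(rows="0.65 0 -0.3 0 0 0 1; 0.65 0 -0.3 0 0 0 1; 0.7 0 -0.25 0 0 0 1; 0.7 0 -0.25 0 0 0 1; 0.7 0 -0.2 0 0 0 1")

```text
time: 6.4
position: [0.5461, -0.1725, 0.1484]
tool_rot: [-2.933, -0.12, -1.028]
ft_force: [-0.2, 0.2, -0.7]
grip_width: 0.004
grip_force: 0.3
```

Emit:
jog_arm(rows="0.7 0 -0.15 0 0 0 1; 0.7 0 -0.1 0 0 0 1; 0.7 0 -0.1 0 0 0 1; 0.7 0 -0.05 0 0 0 1; 0.7 0 0 0 0 0 1")

```text
time: 7.02
position: [0.5708, -0.1706, 0.1731]
tool_rot: [-2.933, -0.12, -1.027]
ft_force: [-0.3, -0.6, -0.6]
grip_width: 0.002
grip_force: 0.3
```

Emit:
jog_arm(rows="0.65 0 0.05 0 0 0 1; 0.65 0 0.05 0 0 0 1; 0.65 0 0.1 0 0 0 1; 0.65 0 0.1 0 0 0 1; 0 0 0 0 0 0 1")

```text
time: 7.65
position: [0.5931, -0.1688, 0.1871]
tool_rot: [-2.933, -0.12, -1.028]
ft_force: [-0.9, -0.1, 0.4]
grip_width: 0.002
grip_force: 0.2
```

```bash
python3 s.py "
print(delta(tcp(1.1),ori(.9)),delta(tcp(1.2),ori(.9)))
e=look('scene');cv2.imwrite('pics/lift2.png',cv2.resize(e['img'][110:260,160:310],(500,500)))"
```

```text
[ 0.59312552 -0.16876851  0.18712165] [ 0.76 -0.09 -0.33  2.14 -0.66  0.57 -0.59] 7.65 [-0.9 -0.1  0.4]
(array([ 0.07, -0.13, -0.01]), array([-0.001, -0.004, -0.005])) (array([ 1.36, -0.14,  0.33]), array([-0.001, -0.004, -0.005]))
```

View pics/lift2.png

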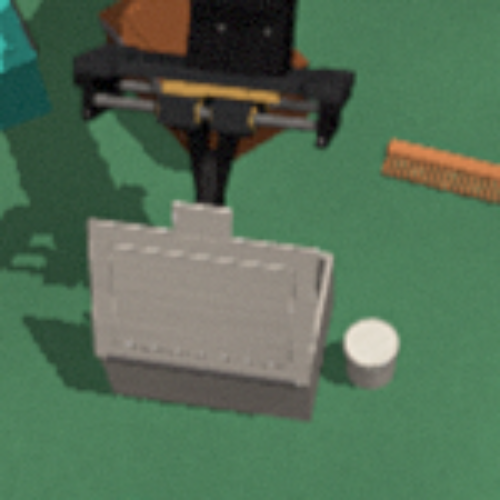

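The lid is open about 1.1 rad and still rests on the fingertip, with the tab at crop (203,218). The box hasn't moved, so I'll continue past upright.

Emit:
jog_arm(rows="0.65 0 0.15 0 0 0 1; 0.65 0 0.2 0 0 0 1; 0.65 0 0.2 0 0 0 1; 0.6 0 0.25 0 0 0 1; 0.6 0 0.3 0 0 0 1")

```text
time: 8.32
position: [0.6245, -0.1662, 0.198]
tool_rot: [-2.933, -0.12, -1.028]
ft_force: [-0.9, -0.2, -0.5]
grip_width: 0.003
grip_force: 0.1
```

Emit:
jog_arm(rows="0.6 0 0.3 0 0 0 1; 0.6 0 0.35 0 0 0 1; 0.6 0 0.35 0 0 0 1; 0.55 0 0.4 0 0 0 1; 0.55 0 0.4 0 0 0 1")

```text
time: 8.95
position: [0.6582, -0.1634, 0.2018]
tool_rot: [-2.933, -0.12, -1.027]
ft_force: [-0.4, 0.2, -0.2]
grip_width: 0.006
grip_force: 0.0
```

Emit:
jog_arm(rows="0.5 0 0.45 0 0 0 1; 0.5 0 0.45 0 0 0 1; 0.4 0 0.4 0 0 0 1; 0.4 0 0.4 0 0 0 1; 0 0 0 0 0 0 1")

```text
time: 9.57
position: [0.6826, -0.1612, 0.1996]
tool_rot: [-2.933, -0.12, -1.027]
ft_force: [0.1, 0.3, 0.2]
grip_width: 0.005
grip_force: 0.0
```

```bash
python3 s.py "
e=look('scene');cv2.imwrite('pics/lift3.png',cv2.resize(e['img'][110:310,140:340],(560,560)))"
```

```text
[ 0.68259265 -0.16119146  0.19958859] [ 0.7   0.08 -0.39  1.96 -0.46  0.53 -0.84] 9.575 [0.1 0.3 0.2]
```

View pics/lift3.png

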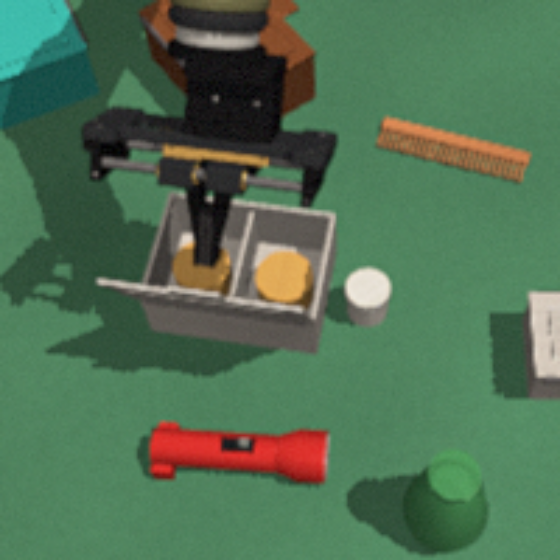

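In this view the lid is edge-on at crop (100,282)–(320,315). From this camera that means about 1.95–2.0 rad, so it is resting at its stop. The inside of the box shows. Now I'll back off.

Emit:
jog_arm(rows="-0.5 0 -1 0 0 0 1; 0 0 -2.5 0 0 0 1; 0 0 -3 0 0 0 1; 0 0 -3 0 0 0 1; 0 0 -3 0 0 0 1")

```text
time: 10.25
position: [0.5993, -0.1688, 0.2955]
tool_rot: [-2.934, -0.119, -1.028]
ft_force: [0.1, -0.7, -0.5]
grip_width: 0.003
grip_force: 0.0
```

Emit:
jog_arm(rows="0 0 0 0 0 0 1; 0 0 0 0 0 0 1; 0 0 0 0 0 0 1; 0 0 0 0 0 0 1; 0 0 0 0 0 0 1")

```text
time: 10.88
position: [0.6008, -0.1684, 0.2936]
tool_rot: [-2.933, -0.12, -1.026]
ft_force: [0.3, -0.1, 0.0]
grip_width: 0.001
grip_force: 0.0
```

```bash
python3 s.py "
e=look('scene');d=look('top');a=cv2.resize(e['img'][100:320,140:440],(400,293));b=cv2.resize(d['img'][100:320,130:430],(400,293));cv2.imwrite('pics/end.png',np.hstack([a,b]))"
```

```text
[ 0.60076014 -0.16837323  0.29364468] [ 0.78 -0.17 -0.33  1.99 -0.54  0.78 -0.77] 10.875 [ 0.3 -0.1  0. ]
```

View pics/end.png

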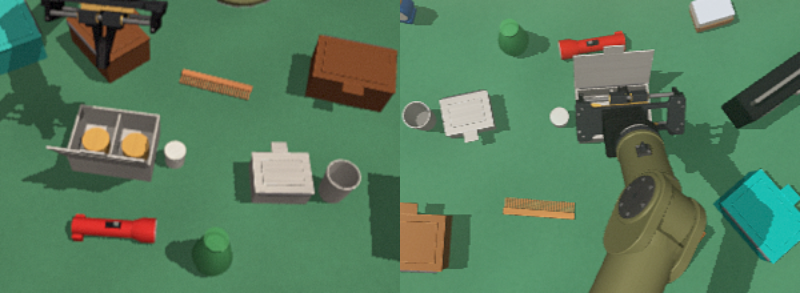

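The lid stays open, leaning back at right panel (613,65). The arm is clear of everything, the nut box is shut, and nothing else has moved.

```bash
python3 -c "
from h import *
print(ticket.close_job())"
```

```text
the job is handed in; nothing more can be done
None
```

The betel box's lid was pushed up by its tab and now leans open at its stop; in the last pictures the nut box was shut and nothing else looked moved, and the job is handed in at about 11 s (no verdict was returned).

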